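# Line up the tamping stand's cradle and bolt it

### The arm

A 7-joint arm with a two-finger parallel gripper is mounted at the origin on a cart in front of the work surface, level with it; the furniture and walls round the work are solid. World frame = base frame: x ahead of the robot, y to its left, z up, the work surface at z = 0. Lengths are in m, angles in rad, forces in N, time in s.
With the tool pointing down it reaches from about 0.425 to 0.8 m from the base axis. Payload 8.3 kg.
Tool frame: the origin (TCP) lies between the finger pads; the fingertips stand 11 mm ahead of it and the grasp point (between the pads) lies 8 mm behind it; z points along the fingers, y is the line along which they close (so a half turn about z gives the same grasp; the last joint's range is limited). The gripper opens to 85 mm and grips with 20 to 120 N. Pads are 22 mm wide; open, the fingers measure 114 mm over their backs; the gripper's body (76 mm by 85 mm) begins 54 mm behind the grasp point. The pads swing forward as they close: fully open they stand 13 mm farther back than shut.
Start: joints at [-1.298, 0.383, 0.016, 1.37, -0.006, 1.388, -0.046], TCP at [0.206, 0.59, 0.242] pointing down, gripper open.
Joint ranges: [-2.95, 2.95], [-0.25, 2.06], [-1.52, 1.56], [0.18, 2.33], [-1.44, 4.58], [0.02, 2.06], [-3.01, 3.01]. Speed limits (rad/s): [2.39, 2.39, 3.01, 3.01, 3.14, 3.14, 3.14].

### API

Orientations are given as a 3x3 rotation matrix whose columns are the frame's x, y, z axes.
In Python, from station import bot, imaging, sensors, workorder gives the robot as it stands (bot), with the cameras (imaging), the readings (sensors) and the job (workorder).
- The arm moves only by the tool advance, called after ">>>" by a JSON object that holds its "api" and its "payload", one argument or row to a line. Schema: {"type":"object","properties":{"segments":{"type":"array","items":{"type":"object","properties":{"sx":{"type":"number"},"sy":{"type":"number"},"sz":{"type":"number"},"wx":{"type":"number"},"wy":{"type":"number"},"wz":{"type":"number"}},"additionalProperties":false},"minItems":1,"maxItems":12},"aperture":{"type":"number"},"only":{"type":"string"},"quiet":{"type":"boolean"},"lines":{"type":"string"}},"required":["segments"],"additionalProperties":false}. segments is a list of rows, 1 to 12 of them, each an object with the fields sx, sy, sz (the shift in m), wx, wy, wz (a rotation vector in rad); a field left out counts as zero; each row is the pose to reach, as a shift and turn from the pose commanded when the call began, along the tool's axes at that moment; what a row does not reach only later rows make up. A row lasts 1/12 s, in which the tool goes at most 0.0417 m and 0.125 rad, less where a joint would pass 70% of its speed; a pose out of reach is approached as far as the arm can. aperture is the finger opening in m, set as the call begins (left out keeps the last). The fingers move at their own pace and stop on an object; the grip force is fixed at half the most. Time passes only in rows, so rows that do not move let the fingers close. The tool returns the time, the measured TCP pose, the force, the opening and the grip force at its end. only (a regular expression) keeps the lines of the reply that match it, lines (a string "A,B") keeps lines A to B, and quiet returns only ok. Input that does not fit is refused with a message, and nothing moves.
- sensors.observe(): the state, without advancing time (a new reading comes with each control period).
- imaging.capture(name): name is "scene" or "top" or "wrist"; returns a dict with "pixels" (400x640x3 uint8, red, green, blue), "intrinsics" (3x3 intrinsics, pixels), "xyz" and "attitude" of the camera in the world; the wrist camera has in their place "T_tool_cam" (4x4, takes a point from camera to tool coordinates, whose origin is the TCP and whose axes are the flange's). Camera axes: x right, y up, looking along -z (the intrinsics and any distortion apply to the point x, -y, -z); pixel columns grow to the right and rows downward; lengths in m; the calibration is good to about 2 mm. A picture is of the moment at which its call begins: read the wrist's pose just before it. There is no depth.
- workorder.finish_job(): hands the job in; it is judged then, once.
The state is a dict: "time_s": time; "joint_positions": joint angles; "dq": joint speeds; "tau": joint torques, N m; "ee_pos": TCP position; "tool_rot": TCP orientation; "ft_force": force on the tool from outside, world axes, zero at the start; "wrist_torque": the same for the moment, N m; "gripper_width": finger opening in m; "grip_force": force on a finger pad.
Only numpy, scipy, OpenCV 4.12 (cv2) and the standard library are available. Lean on these libraries where they do the work, as an engineer would, in place of code of your own. Each camera call takes 0.05 s, during which the arm holds its last target. There are 200 camera calls.

### The job

The sliding cradle of the tamping stand has crept out of place, so its bolt hole no longer lies over the hole in the stand. Take the tapered drift with the orange handle, put its tip down through both holes and lever them into line, pushing it home until its collar is at the cradle plate. Then put the drift back in a side pocket of the stand and put the bolt with the black handle fully home in the holes instead.

Things in the scene. Friction and masses are not known exactly. Their poses are not given: they have to be found in the camera images.
- stand: Grey tamping stand, fixed. Origin: on the worktop below the axis of the deck's bolt hole (32 mm wide, open below); x to the rear, along the cradle's slide (away from the robot at yaw 0), z up. Deck 12 mm thick, top at z = 70 mm. Side pockets, 36 mm through holes at y = +95 and -95 mm (x = 0), hold drift and bolt, either in either, upright, collars on the deck.
- cradle (a joint): Slide of the aluminium cradle plate, m: 0 = its bolt hole over the deck's; positive = shifted along the stand's -x (starts 14 to 17 mm out). Plate 12 mm thick, top at z = 82 mm; its 32 mm bolt hole is centred at x = minus this value, y = 0 in the stand's frame. Slides stiffly (3 N), stays where left. Carries a black ring 72 mm wide, 20 mm high, 80 mm behind the hole.
- drift: Round ORANGE handle 30 mm wide (z = 5 to 50 mm) on a 44x5 mm steel collar. Origin: centre of the collar's underside, z up. Shank 60 mm long below it: 30 mm wide for 20 mm, then an even taper to a 5 mm tip. 150 g. Enter midway between the hole centres, tip 25 mm below the plate's top, move sideways to the deck hole's axis (this shifts the plate), then press straight down.
- bolt: Bolt: round BLACK handle with dark rings, 30 mm wide (z = 5 to 50 mm) on a steel collar 44 mm wide, 5 mm thick. Origin: centre of the collar's underside, z up along the handle. Below it a straight shank 24 mm wide, 45 mm long, its foot chamfered to 18 mm. 180 g. Fully home its collar lies on the cradle plate.

How it is judged:
By the outcome, as a careful person would: the job done as asked, in the order asked, and still so for the second after the job is handed in, with the robot touching nothing.
It also fails if it takes over 54 s, if anything falls off the work surface, if the arm or the gripper's body presses on something with over 40 N, if the wrist force passes 120 N, or if a joint passes its speed limit or range.

## Working session

There is one attempt and no reset: what is moved stays moved. The work goes in short steps, Python scripts to look and compute and a tool call to move; the robot and the scene stay as the last step left them, time stands still between calls to the robot, and variables do not carry over. Pictures are saved under pics/ and viewed, at most 10 in all, crops included, and the job is handed in when it is done.

```bash
ls; mkdir -p pics; python3 - <<'E'
from station import bot, imaging, sensors, workorder
import cv2
o=sensors.observe()
print({k:(o[k]) for k in o})
for n in ("scene","top"):
    c=imaging.capture(n); cv2.imwrite(f"pics/{n}0.png",c["pixels"][:,:,::-1])
    print(n,c["intrinsics"],c["xyz"],c["attitude"],[k for k in c])
c=imaging.capture("wrist");print(c["T_tool_cam"],c["intrinsics"],c.keys())
E
```

```text
pics
station.py
{'time_s': 0.0, 'joint_positions': array([-1.2979052 ,  0.38425688,  0.01636999,  1.37114147, -0.00632197,
        1.38819014, -0.04652663]), 'dq': array([ 0.00060888,  0.00076022, -0.0011597 , -0.00070086,  0.00051349,
        0.00100643,  0.00168081]), 'tau': array([ 1.37838720e-04, -6.27578259e+01,  8.44520163e-01, -3.71823478e+01,
        1.66288752e-02,  1.41538380e-02, -2.06281260e-05]), 'ee_pos': array([0.20574797, 0.58966255, 0.24127287]), 'tool_rot': array([[-9.44162072e-01,  3.29480781e-01, -6.29929128e-04],
       [ 3.29481383e-01,  9.44160274e-01, -1.84263604e-03],
       [-1.23591044e-05, -1.94729698e-03, -9.99998104e-01]]), 'ft_force': array([0.62399912, 0.3549497 , 0.29953126]), 'wrist_torque': array([ 0.02474401,  0.01299347, -0.00984352]), 'grip_force': 0.0, 'gripper_width': 0.08536194100223857}
scene [[395.06753969   0.         320.64029301]
 [  0.         395.06753969 203.17355313]
 [  0.           0.           1.        ]] [ 0.15360318 -0.3605948   0.61751187] [[ 0.80564238  0.39268117 -0.44355592]
 [-0.59195484  0.50453441 -0.6285177 ]
 [-0
[... 153 characters left out ...]
 205.01114742]
 [  0.           0.           1.        ]] [0.38835108 0.17537299 0.91632783] [[ 0.0080069   0.98366582 -0.17982612]
 [-0.99947397  0.01352429  0.02947681]
 [ 0.03142735  0.17949551  0.98325667]] ['pixels', 'intrinsics', 'xyz', 'attitude']
[[-4.83332932e-04  9.64201328e-01  2.65170823e-01  6.73909232e-02]
 [ 9.99999745e-01  6.05446888e-04 -3.78774270e-04 -7.83926831e-04]
 [-5.25761505e-04  2.65170573e-01 -9.64201375e-01 -1.30603986e-01]
 [ 0.00000000e+00  0.00000000e+00  0.00000000e+00  1.00000000e+00]] [[312.03181436   0.         323.10665572]
 [  0.         312.03181436 199.04117965]
 [  0.           0.           1.        ]] dict_keys(['pixels', 'intrinsics', 'T_tool_cam'])
```

View pics/scene0.png

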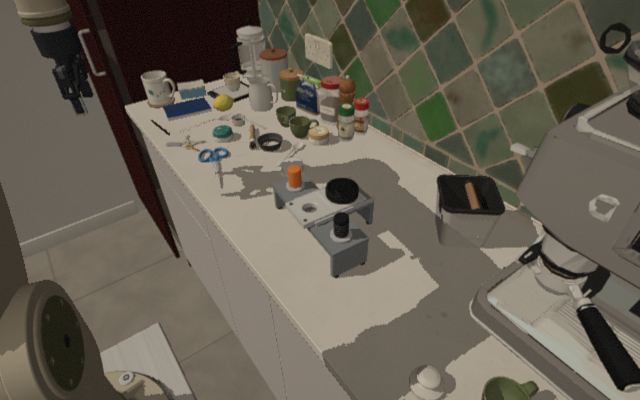

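View pics/top0.png

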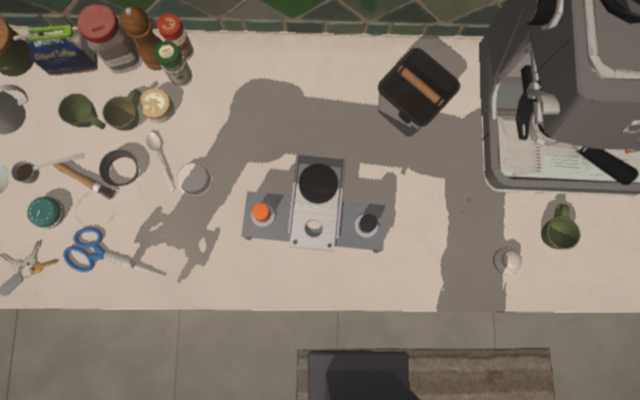

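The scene picture shows the drift at about (294,178), the bolt at (342,227) and the cradle hole at (309,208). In the top picture they are at (261,213), (368,223) and (314,228).

```bash
python3 - <<'E'
import cv2
a=cv2.imread("pics/scene0.png")[155:280,265:385]; b=cv2.imread("pics/top0.png")[148:258,235:395]
cv2.imwrite("pics/sc.png",cv2.resize(a,None,fx=4.8,fy=4.8,interpolation=cv2.INTER_CUBIC))
cv2.imwrite("pics/tc.png",cv2.resize(b,None,fx=5,fy=5,interpolation=cv2.INTER_CUBIC))
E
```

```text
(no output)
```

View pics/sc.png

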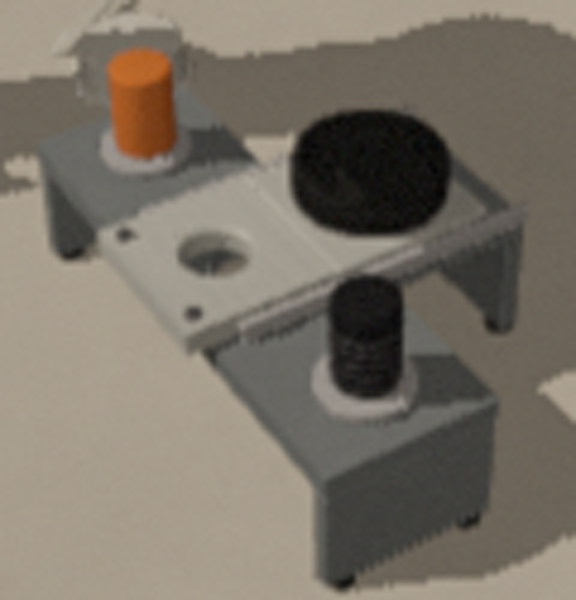

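View pics/tc.png

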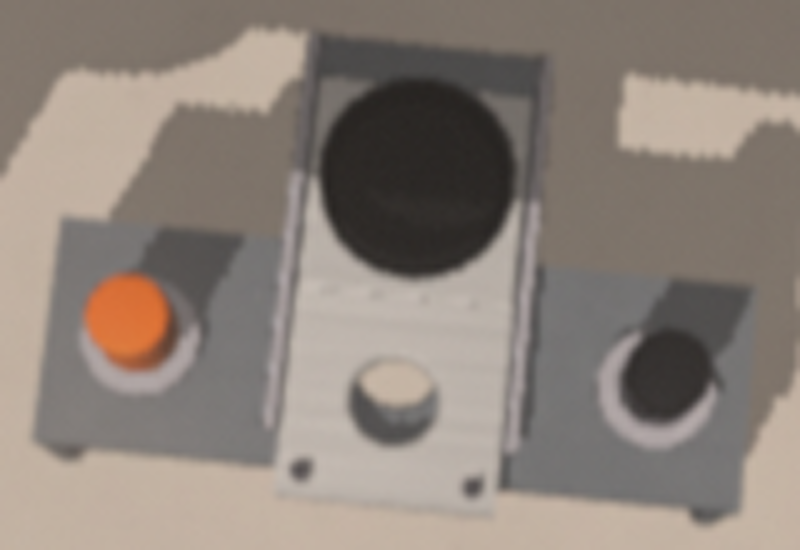

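Crops: in the scene crop, the orange top is at (141,67), the bolt top at (367,295) and the hole at (214,254). In the top crop they are at (128,314), (668,375) and (394,400). Next I triangulate.

```bash
cat > h.py <<'E'
import numpy as np
K={'s':(395.0675,320.640,203.1736),'t':(464.843,324.3214,205.0111)}
P={'s':np.array([0.15360318,-0.3605948,0.61751187]),'t':np.array([0.38835108,0.17537299,0.91632783])}
R={'s':np.array([[0.80564238,0.39268117,-0.44355592],[-0.59195484,0.50453441,-0.6285177],[-0.02301784,0.76892557,0.63892382]]),
't':np.array([[0.0080069,0.98366582,-0.17982612],[-0.99947397,0.01352429,0.02947681],[0.03142735,0.17949551,0.98325667]])}
def ray(c,u,v):
    f,a,b=K[c]; d=R[c]@np.array([(u-a)/f,-(v-b)/f,-1]); return P[c],d/np.linalg.norm(d)
def tri(rays):
    A=[np.eye(3)-np.outer(d,d) for p,d in rays]
    x=np.linalg.solve(sum(A),sum(a@p for a,(p,d) in zip(A,rays)))
    return x,[round(1e3*np.linalg.norm(a@(x-p)),1) for a,(p,d) in zip(A,rays)]
def atz(r,z): p,d=r; return p+d*(z-p[2])/d[2]
E
python3 - <<'E'
from h import *
S=lambda x,y:((x+.5)/4.8-.5+265,(y+.5)/4.8-.5+155)
T=lambda x,y:((x+.5)/5-.5+235,(y+.5)/5-.5+148)
for n,s,t,z in [('orange top',(141,67),(128,314),.12),('bolt top',(367,295),(668,375),.12),('hole',(214,254),(394,400),.082),('collarO',(146,148),(140,343),.075),('collarB',(365,384),(657,388),.075)]:
    a,b=ray('s',*S(*s)),ray('t',*T(*t)); print(n,tri([a,b]),atz(a,z),atz(b,z))
E
```

```text
orange top (array([0.52343633, 0.26236876, 0.11934953]), [np.float64(0.4), np.float64(0.4)]) [0.52331999 0.26143348 0.12      ] [0.52298146 0.26246366 0.12      ]
bolt top (array([0.50521245, 0.07439283, 0.12040296]), [np.float64(1.4), np.float64(1.4)]) [0.50691127 0.07428499 0.12      ] [0.50400799 0.07506713 0.12      ]
hole (array([0.49883963, 0.16998166, 0.08132059]), [np.float64(0.4), np.float64(0.4)]) [0.49797123 0.16945883 0.082     ] [0.49915332 0.16978269 0.082     ]
collarO (array([0.5214073 , 0.26224885, 0.07333533]), [np.float64(1.4), np.float64(1.4)]) [0.52157666 0.25988102 0.075     ] [0.51991452 0.26267158 0.075     ]
collarB (array([0.50587432, 0.07327484, 0.0725708 ]), [np.float64(0.2), np.float64(0.2)]) [0.50414022 0.07139683 0.075     ] [0.50568487 0.07348522 0.075     ]
```

Two calls: 12 rows then few.

>>> {"api": "advance", "payload": {
  "segments": [
    {"sx":-0.235,"sy":-0.13,"wz":-0.12},
    {"sx":-0.466,"sy":-0.261,"wz":-0.24},
    {"sx":-0.466,"sy":-0.261,"wz":-0.24},
    {"sx":-0.466,"sy":-0.261,"wz":-0.24},
    {"sx":-0.466,"sy":-0.261,"wz":-0.24},
    {"sx":-0.466,"sy":-0.261,"wz":-0.24},
    {"sx":-0.466,"sy":-0.261,"wz":-0.24},
    {"sx":-0.466,"sy":-0.261,"wz":-0.24},
    {"sx":-0.466,"sy":-0.261,"wz":-0.24},
    {"sx":-0.466,"sy":-0.261,"wz":-0.24},
    {"sx":-0.466,"sy":-0.261,"wz":-0.24},
    {"sx":-0.466,"sy":-0.261,"wz":-0.24}
  ],
  "aperture": 0.05
}}

```text
time_s: 1.15
ee_pos: [0.5381, 0.2139, 0.2422]
tool_rot: [[-0.995, 0.095, -0.0], [0.095, 0.995, 0.0], [0.0, -0.0, -1.0]]
ft_force: [1.5, 1.0, 0.7]
gripper_width: 0.0502
grip_force: 0.0
```

>>> {"api": "advance", "payload": {
  "segments": [
    {"sx":-0.02,"sy":-0.02},
    {"sx":-0.02,"sy":-0.02},
    {"sx":-0.02,"sy":-0.02}
  ]
}}

```text
time_s: 1.4
ee_pos: [0.5563, 0.1913, 0.2418]
tool_rot: [[-0.995, 0.1, -0.001], [0.1, 0.995, -0.001], [0.0, -0.001, -1.0]]
ft_force: [-0.7, 0.7, -0.0]
gripper_width: 0.05
grip_force: 0.0
```

```bash
python3 - <<'E'
from station import bot, imaging, sensors, workorder
import cv2,numpy as np
o=sensors.observe(); c=imaging.capture("wrist"); print(o["ee_pos"],o["dq"].round(3))
np.savez("w1.npz",p=o["ee_pos"],R=o["tool_rot"],T=c["T_tool_cam"],K=c["intrinsics"])
cv2.imwrite("pics/w1.png",c["pixels"][:,:,::-1])
cv2.imwrite("pics/w1c.png",cv2.resize(c["pixels"][60:320,140:500,::-1],None,fx=2.2,fy=2.2,interpolation=cv2.INTER_CUBIC))
E
```

```text
[0.55626248 0.19129324 0.24176314] [-0.043 -0.012 -0.054  0.012 -0.012  0.001 -0.014]
```

View pics/w1.png

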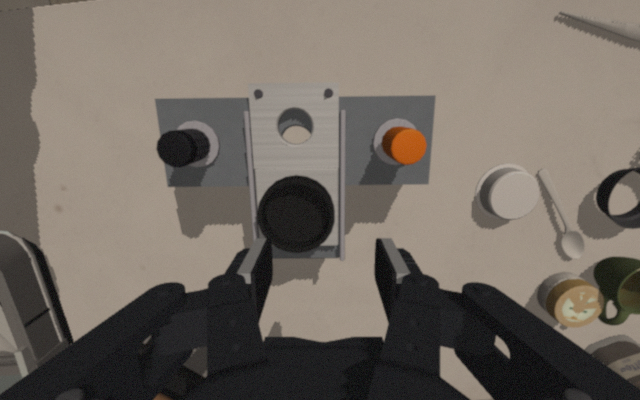

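The wrist view shows the bolt on the left at (178,148), the drift on the right at (405,146) and the hole at (296,126). The deck hole edge is partly visible inside it. I'll zoom in.

```bash
python3 - <<'E'
import cv2
a=cv2.imread("pics/w1.png")
t=cv2.resize(a[80:200,150:440],(754,312),interpolation=cv2.INTER_CUBIC)
b=cv2.resize(a[98:152,270:322],None,fx=5,fy=5,interpolation=cv2.INTER_CUBIC)
import numpy as np
o=np.zeros((590,760,3),np.uint8);o[:312,:754]=t;o[316:316+270,:260]=b
c=cv2.resize(a[115:175,370:430],None,fx=4,fy=4,interpolation=cv2.INTER_CUBIC);o[316:556,270:510]=c
c=cv2.resize(a[115:175,160:220],None,fx=4,fy=4,interpolation=cv2.INTER_CUBIC);o[316:556,515:755]=c
cv2.imwrite("pics/w1d.png",o)
E
```

```text
(no output)
```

View pics/w1d.png

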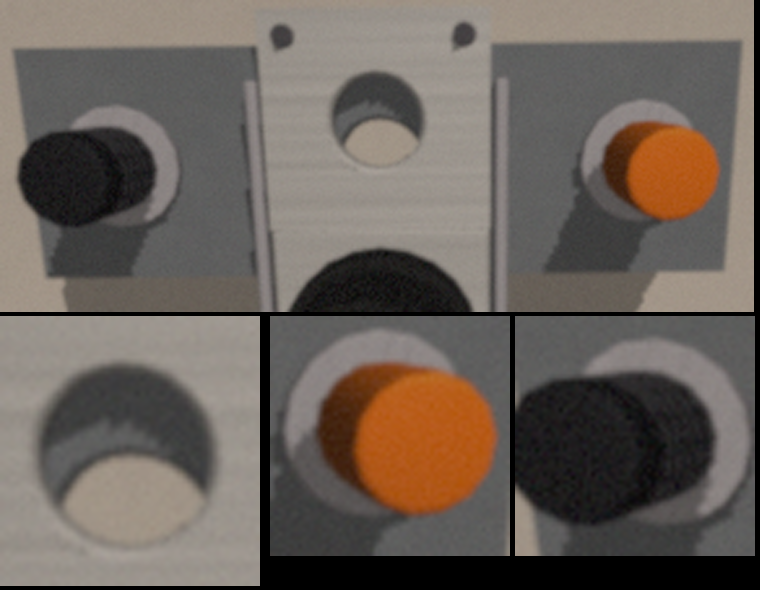

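```bash
cat >> h.py <<'E'
def wray(f,u,v):
    w=np.load(f); T=w["T"];K_=w["K"]
    d=np.array([(u-K_[0,2])/K_[0,0],-(v-K_[1,2])/K_[1,1],-1])
    d=w["R"]@T[:3,:3]@d; return w["p"]+w["R"]@T[:3,3],d/np.linalg.norm(d)
E
python3 - <<'E'
from h import *
f="w1.npz"
C=lambda x,y:((x+.5)/2.6-.5+150,(y+.5)/2.6-.5+80)
T=lambda x,y:((x+.5)/5-.5+235,(y+.5)/5-.5+148)
for n,p,z in [('orange',(408.7,146),.12),('bolt',(176.6,148.1),.12),('hole',(295,125.4),.082),('rim',(296,125.6),.07)]+[(k,C(*q),.07) for k,q in dict(lt=(14,49),rt=(741,41),rb=(722,270),lb=(48,277)).items()]:
    print(n,atz(wray(f,*p),z).round(4))
print([ (atz(ray('t',*T(*q)),.07)).round(4) for q in [(35,440),(740,513),(752,288),(62,216)]])
S=lambda x,y:((x+.5)/4.8-.5+265,(y+.5)/4.8-.5+155)
for s,t,w in [((141,67),(128,314),(408.7,146)),((367,295),(668,375),(176.6,148.1)),((214,254),(394,400),(295,125.4))]:
    print(tri([ray('s',*S(*s)),ray('t',*T(*t)),wray(f,*w)]))
E
```

```text
orange [0.521 0.263 0.12 ]
bolt [0.504  0.0776 0.12  ]
hole [0.4969 0.1709 0.082 ]
rim [0.4975 0.1707 0.07  ]
lt [0.4603 0.0442 0.07  ]
rt [0.4836 0.3011 0.07  ]
rb [0.5662 0.2934 0.07  ]
lb [0.543 0.037 0.07 ]
[array([0.4845, 0.3001, 0.07  ]), array([0.4607, 0.0428, 0.07  ]), array([0.5443, 0.0371, 0.07  ]), array([0.5679, 0.2935, 0.07  ])]
(array([0.52255011, 0.26247994, 0.11973861]), [np.float64(1.2), np.float64(0.5), np.float64(1.6)])
(array([0.50514469, 0.07541518, 0.11885881]), [np.float64(2.3), np.float64(1.1), np.float64(1.8)])
(array([0.49817874, 0.17023331, 0.08143916]), [np.float64(0.3), np.float64(1.1), np.float64(1.4)])
```

Estimates: stand origin (0.5138, 0.1688), yaw -0.09, cradle about 16 mm out, drift (0.5225, 0.2627), bolt (0.505, 0.075). Next is the drift.

>>> {"api": "advance", "payload": {
  "segments": [
    {"sx":0.02,"sy":0.033},
    {"sx":0.04,"sy":0.066},
    {"sx":0.0408,"sy":0.0677,"sz":0.03},
    {"sx":0.0408,"sy":0.0677,"sz":0.06},
    {"sx":0.0408,"sy":0.0677,"sz":0.06},
    {"sx":0.0408,"sy":0.0677,"sz":0.06}
  ]
}}

```text
time_s: 1.95
ee_pos: [0.5192, 0.2659, 0.1812]
tool_rot: [[-0.996, 0.093, -0.004], [0.093, 0.996, -0.002], [0.003, -0.002, -1.0]]
ft_force: [0.7, 0.3, 0.4]
gripper_width: 0.0497
grip_force: 0.0
```

>>> {"api": "advance", "payload": {
  "segments": [
    {"sx":-0.0036,"sy":-0.0029},
    {"sx":-0.0036,"sy":-0.0029,"sz":0.01},
    {"sx":-0.0036,"sy":-0.0029,"sz":0.02},
    {"sx":-0.0036,"sy":-0.0029,"sz":0.02}
  ]
}}

```text
time_s: 2.28
ee_pos: [0.524, 0.2612, 0.1606]
tool_rot: [[-0.995, 0.096, -0.002], [0.096, 0.995, -0.001], [0.002, -0.001, -1.0]]
ft_force: [-0.3, -1.0, -0.6]
gripper_width: 0.0501
grip_force: 0.0
```

>>> {"api": "advance", "payload": {
  "segments": [
    {},
    {},
    {}
  ]
}}

```text
time_s: 2.53
ee_pos: [0.5247, 0.262, 0.1627]
tool_rot: [[-0.995, 0.096, 0.0], [0.096, 0.995, 0.0], [-0.0, 0.0, -1.0]]
ft_force: [0.4, -0.1, 0.2]
gripper_width: 0.0503
grip_force: 0.0
```

>>> {"api": "advance", "payload": {
  "segments": [
    {"sx":0.0023,"sy":0.0005,"sz":0.03},
    {"sx":0.0023,"sy":0.0005,"sz":0.05},
    {"sx":0.0023,"sy":0.0005,"sz":0.062},
    {"sx":0.0023,"sy":0.0005,"sz":0.0677},
    {"sx":0.0023,"sy":0.0005,"sz":0.0677},
    {"sx":0.0023,"sy":0.0005,"sz":0.0677},
    {"sx":0.0023,"sy":0.0005,"sz":0.0677},
    {"sx":0.0023,"sy":0.0005,"sz":0.0677}
  ]
}}

```text
time_s: 3.2
ee_pos: [0.523, 0.263, 0.0959]
tool_rot: [[-0.995, 0.096, 0.002], [0.096, 0.995, 0.001], [-0.002, 0.001, -1.0]]
ft_force: [-0.2, 0.2, 0.5]
gripper_width: 0.05
grip_force: 0.0
```

>>> {"api": "advance", "payload": {
  "segments": [
    {},
    {},
    {},
    {},
    {},
    {}
  ],
  "aperture": 0.0
}}

```text
time_s: 3.7
ee_pos: [0.5227, 0.2629, 0.0955]
tool_rot: [[-0.995, 0.096, 0.001], [0.096, 0.995, 0.001], [-0.001, 0.001, -1.0]]
ft_force: [-0.9, -0.2, 6.0]
gripper_width: 0.0283
grip_force: 58.8
```

>>> {"api": "advance", "payload": {
  "segments": [
    {"sz":-0.02},
    {"sz":-0.05},
    {"sz":-0.08},
    {"sz":-0.095},
    {"sz":-0.095},
    {"sx":0.002,"sy":-0.03,"sz":-0.095},
    {"sx":0.005,"sy":-0.06,"sz":-0.095},
    {"sx":0.0075,"sy":-0.085,"sz":-0.095},
    {"sx":0.0078,"sy":-0.0943,"sz":-0.095},
    {"sx":0.0078,"sy":-0.0943,"sz":-0.095},
    {"sx":0.0078,"sy":-0.0943,"sz":-0.095},
    {"sx":0.0078,"sy":-0.0943,"sz":-0.095}
  ]
}}

```text
time_s: 4.7
ee_pos: [0.5051, 0.171, 0.1889]
tool_rot: [[-0.996, 0.094, -0.001], [0.094, 0.996, 0.0], [0.001, 0.0, -1.0]]
ft_force: [-0.4, 0.2, -1.5]
gripper_width: 0.0288
grip_force: 59.8
```

>>> {"api": "advance", "payload": {
  "segments": [
    {},
    {},
    {}
  ]
}}

```text
time_s: 4.95
ee_pos: [0.5054, 0.1704, 0.1893]
tool_rot: [[-0.996, 0.094, -0.0], [0.094, 0.996, -0.0], [0.0, -0.0, -1.0]]
ft_force: [0.8, 0.7, -2.3]
gripper_width: 0.0285
grip_force: 59.8
```

```bash
python3 - <<'E'
from station import bot, imaging, sensors, workorder
import cv2,numpy as np
o=sensors.observe();print(o["ee_pos"],o["ft_force"])
a=imaging.capture("scene")["pixels"][130:250,250:370,::-1]; b=imaging.capture("top")["pixels"][140:260,260:380,::-1]
cv2.imwrite("pics/lift.png",np.hstack([cv2.resize(x,(400,400),interpolation=cv2.INTER_CUBIC) for x in (a,b)]))
E
```

```text
[0.50535073 0.17038902 0.18930895] [ 0.77096705  0.73405391 -2.29844396]
```

View pics/lift.png

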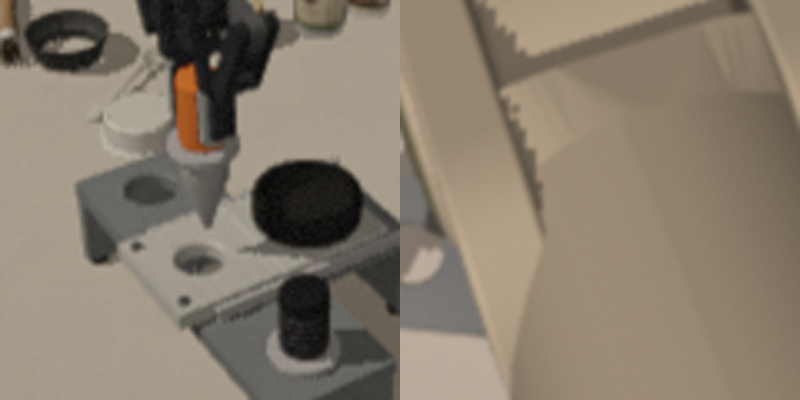

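The drift hangs upright from the gripper, tip at crop (210,228), and the empty pocket is at (151,189). I'll check both against the scene camera.

```bash
python3 - <<'E'
from h import *
S=lambda x,y:((x+.5)/3.3333-.5+250,(y+.5)/3.3333-.5+130)
print('tip',atz(ray('s',*S(210,227)),.1045),'pocket',atz(ray('s',*S(151,189)),.07),'hole',atz(ray('s',*S(199,259)),.082))
E
```

```text
tip [0.50709135 0.16835766 0.1045    ] pocket [0.52292746 0.26280314 0.07      ] hole [0.49855807 0.1696999  0.082     ]
```

>>> {"api": "advance", "payload": {
  "segments": [
    {"sy":-0.0003,"sz":0.012},
    {"sy":-0.0003,"sz":0.024},
    {"sy":-0.0003,"sz":0.034},
    {"sy":-0.0003,"sz":0.042},
    {"sy":-0.0003,"sz":0.047},
    {"sy":-0.0003,"sz":0.047},
    {"sy":-0.0003,"sz":0.047},
    {"sy":-0.0003,"sz":0.047}
  ]
}}

```text
time_s: 5.72
ee_pos: [0.5054, 0.1693, 0.1429]
tool_rot: [[-0.995, 0.096, -0.0], [0.096, 0.995, 0.0], [0.0, 0.0, -1.0]]
ft_force: [-2.5, 0.8, -1.6]
gripper_width: 0.0285
grip_force: 60.1
```

>>> {"api": "advance", "payload": {
  "segments": [
    {"sx":-0.002},
    {"sx":-0.004},
    {"sx":-0.006},
    {"sx":-0.0084,"sy":0.0002},
    {"sx":-0.0084,"sy":0.0002},
    {"sx":-0.0084,"sy":0.0002},
    {"sx":-0.0084,"sy":0.0002},
    {"sx":-0.0084,"sy":0.0002}
  ]
}}

```text
time_s: 6.38
ee_pos: [0.5141, 0.1686, 0.1427]
tool_rot: [[-0.995, 0.096, 0.001], [0.096, 0.995, 0.0], [-0.001, 0.0, -1.0]]
ft_force: [-1.1, 0.1, -0.3]
gripper_width: 0.0286
grip_force: 60.1
```

Now press down: the collar reaches the plate at TCP z ≈ 0.1075.

>>> {"api": "advance", "payload": {
  "segments": [
    {"sz":0.005},
    {"sz":0.01},
    {"sz":0.015},
    {"sz":0.018},
    {"sz":0.018},
    {"sz":0.018},
    {"sz":0.018}
  ]
}}

```text
time_s: 6.97
ee_pos: [0.5134, 0.1685, 0.1241]
tool_rot: [[-0.995, 0.096, -0.001], [0.096, 0.995, -0.0], [0.001, -0.001, -1.0]]
ft_force: [-3.0, -0.0, -2.5]
gripper_width: 0.0289
grip_force: 60.1
```

>>> {"api": "advance", "payload": {
  "segments": [
    {"sz":0.003},
    {"sz":0.006},
    {"sz":0.009},
    {"sz":0.009},
    {"sz":0.009},
    {"sz":0.009}
  ]
}}

```text
time_s: 7.47
ee_pos: [0.5139, 0.1685, 0.1155]
tool_rot: [[-0.995, 0.096, -0.0], [0.096, 0.995, -0.0], [0.0, -0.0, -1.0]]
ft_force: [-1.5, 0.2, -3.3]
gripper_width: 0.0285
grip_force: 60.1
```

>>> {"api": "advance", "payload": {
  "segments": [
    {"sz":0.003},
    {"sz":0.006},
    {"sz":0.0085},
    {"sz":0.0085},
    {"sz":0.0085},
    {"sz":0.0085},
    {"sz":0.0085}
  ]
}}

```text
time_s: 8.05
ee_pos: [0.5146, 0.1686, 0.1075]
tool_rot: [[-0.995, 0.096, 0.002], [0.096, 0.995, 0.0], [-0.002, 0.0, -1.0]]
ft_force: [1.8, 0.2, 3.5]
gripper_width: 0.0288
grip_force: 60.0
```

>>> {"api": "advance", "payload": {
  "segments": [
    {"sz":0.002},
    {"sz":0.002},
    {"sz":0.002},
    {"sz":0.002}
  ]
}}

```text
time_s: 8.38
ee_pos: [0.5153, 0.1686, 0.1074]
tool_rot: [[-0.995, 0.096, 0.003], [0.096, 0.995, 0.001], [-0.003, 0.002, -1.0]]
ft_force: [-2.9, -2.0, 17.6]
gripper_width: 0.0286
grip_force: 62.3
```

```bash
python3 - <<'E'
from station import bot, imaging, sensors, workorder
import cv2,numpy as np
o=sensors.observe();print(o["ee_pos"],o["ft_force"])
a=imaging.capture("scene")["pixels"][165:245,260:360,::-1]
cv2.imwrite("pics/home.png",cv2.resize(a,None,fx=6,fy=6,interpolation=cv2.INTER_CUBIC))
E
```

```text
[0.51528027 0.16857721 0.10738659] [-2.91145581 -2.00506573 17.55802845]
```

View pics/home.png

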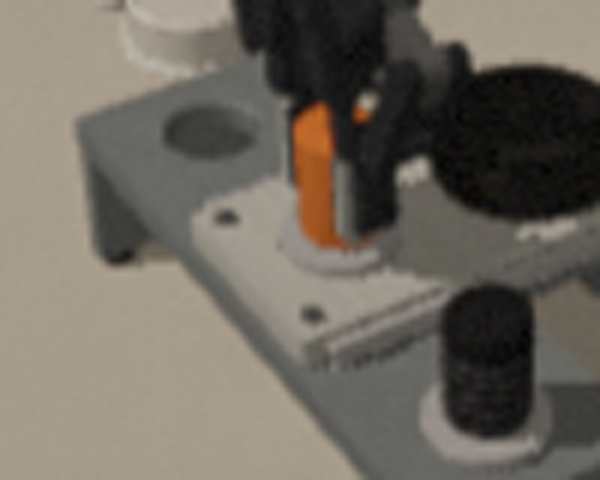

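The collar sits on the plate and the contact force is 17.6 N, so the drift is home. Now I draw it straight out and carry it back over its pocket.

>>> {"api": "advance", "payload": {
  "segments": [
    {"sz":-0.008},
    {"sz":-0.02},
    {"sz":-0.04},
    {"sz":-0.065},
    {"sz":-0.085},
    {"sz":-0.085},
    {"sy":0.03,"sz":-0.085},
    {"sx":0.0006,"sy":0.06,"sz":-0.085},
    {"sx":0.0006,"sy":0.085,"sz":-0.085},
    {"sx":0.0006,"sy":0.0946,"sz":-0.085},
    {"sx":0.0006,"sy":0.0946,"sz":-0.085},
    {"sx":0.0006,"sy":0.0946,"sz":-0.085}
  ]
}}

```text
time_s: 9.43
ee_pos: [0.5218, 0.2624, 0.1888]
tool_rot: [[-0.995, 0.095, -0.002], [0.095, 0.995, -0.002], [0.001, -0.002, -1.0]]
ft_force: [0.4, -0.4, -1.8]
gripper_width: 0.0286
grip_force: 59.8
```

>>> {"api": "advance", "payload": {
  "segments": [
    {},
    {},
    {}
  ]
}}

```text
time_s: 9.68
ee_pos: [0.5225, 0.2613, 0.1901]
tool_rot: [[-0.995, 0.098, -0.0], [0.098, 0.995, -0.0], [-0.0, -0.0, -1.0]]
ft_force: [0.5, 0.2, -2.4]
gripper_width: 0.0289
grip_force: 59.8
```

>>> {"api": "advance", "payload": {
  "segments": [
    {"sy":0.0015,"sz":0.01},
    {"sy":0.0015,"sz":0.03},
    {"sy":0.0015,"sz":0.05},
    {"sy":0.0015,"sz":0.07},
    {"sy":0.0015,"sz":0.085},
    {"sy":0.0015,"sz":0.0935},
    {"sy":0.0015,"sz":0.0935},
    {"sy":0.0015,"sz":0.0935},
    {"sy":0.0015,"sz":0.0935}
  ]
}}

```text
time_s: 10.43
ee_pos: [0.5225, 0.2642, 0.0966]
tool_rot: [[-0.995, 0.096, 0.0], [0.096, 0.995, 0.0], [-0.0, 0.0, -1.0]]
ft_force: [0.7, -0.4, -2.0]
gripper_width: 0.0288
grip_force: 60.1
```

>>> {"api": "advance", "payload": {
  "segments": [
    {"sz":0.001},
    {"sz":0.001},
    {"sz":0.001},
    {"sz":0.001}
  ],
  "aperture": 0.05
}}

```text
time_s: 10.77
ee_pos: [0.5225, 0.2644, 0.0958]
tool_rot: [[-0.995, 0.096, 0.0], [0.096, 0.995, 0.0], [-0.0, 0.0, -1.0]]
ft_force: [0.3, 0.0, 0.5]
gripper_width: 0.0502
grip_force: 0.0
```

>>> {"api": "advance", "payload": {
  "segments": [
    {"sz":-0.02},
    {"sz":-0.05},
    {"sz":-0.075},
    {"sy":-0.03,"sz":-0.075},
    {"sy":-0.065,"sz":-0.075},
    {"sy":-0.1,"sz":-0.075},
    {"sy":-0.135,"sz":-0.075},
    {"sx":-0.0007,"sy":-0.165,"sz":-0.075},
    {"sx":-0.0007,"sy":-0.183,"sz":-0.075},
    {"sx":-0.0007,"sy":-0.1897,"sz":-0.075},
    {"sx":-0.0007,"sy":-0.1897,"sz":-0.075},
    {"sx":-0.0007,"sy":-0.1897,"sz":-0.075}
  ]
}}

```text
time_s: 11.77
ee_pos: [0.5051, 0.0766, 0.1707]
tool_rot: [[-0.995, 0.095, 0.0], [0.095, 0.995, 0.001], [-0.0, 0.001, -1.0]]
ft_force: [0.0, 1.1, -0.6]
gripper_width: 0.05
grip_force: 0.0
```

>>> {"api": "advance", "payload": {
  "segments": [
    {},
    {},
    {},
    {}
  ]
}}

```text
time_s: 12.1
ee_pos: [0.5049, 0.0764, 0.1704]
tool_rot: [[-0.996, 0.094, -0.0], [0.094, 0.996, -0.0], [0.0, -0.0, -1.0]]
ft_force: [-0.1, -0.0, -0.2]
gripper_width: 0.0502
grip_force: 0.0
```

```bash
python3 - <<'E'
from station import bot, imaging, sensors, workorder
import cv2,numpy as np
o=sensors.observe(); c=imaging.capture("wrist")
np.savez("w2.npz",p=o["ee_pos"],R=o["tool_rot"],T=c["T_tool_cam"],K=c["intrinsics"])
cv2.imwrite("pics/w2.png",c["pixels"][:,:,::-1])
a=imaging.capture("scene")["pixels"][155:255,265:365,::-1]
O=np.zeros((400+200,800,3),np.uint8)
O[:400,:400]=cv2.resize(a,(400,400),interpolation=cv2.INTER_CUBIC)
O[:,400:]=cv2.resize(c["pixels"][0:300,300:500,::-1],(400,600),interpolation=cv2.INTER_CUBIC)
O[400:,:400]=cv2.resize(imaging.capture("top")["pixels"][160:240,235:395,::-1],(400,200),interpolation=cv2.INTER_CUBIC)
cv2.imwrite("pics/mid.png",O)
E
```

```text
(no output)
```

View pics/mid.png

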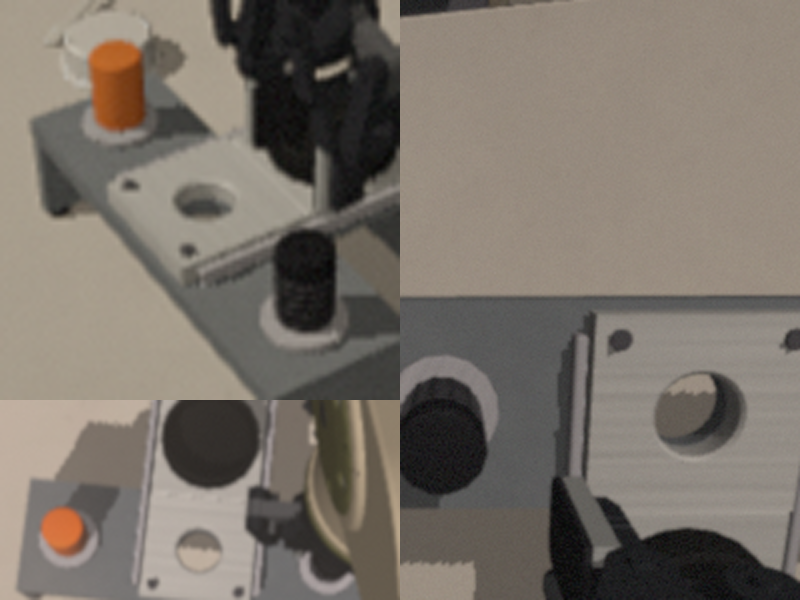

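The drift stands upright in its pocket, and the cradle hole now lies over the deck hole (wrist crop (700,413)). The bolt top is at wrist crop (442,447) and scene crop (305,247).

```bash
python3 - <<'E'
from h import *
f="w2.npz"
print('hole',[atz(r,.082).round(4) for r in (wray(f,449.8,206.3),ray('s',315.9,204.9),ray('t',313.9,219.7))])
print('bolt',[atz(r,.12).round(4) for r in (wray(f,320.8,223.3),ray('s',265+305.5/4-.5,155+247.5/4-.5))])
E
```

```text
hole [array([0.5119, 0.1684, 0.082 ]), array([0.5141, 0.1677, 0.082 ]), array([0.5136, 0.1691, 0.082 ])]
bolt [array([0.5025, 0.0746, 0.12  ]), array([0.5061, 0.0738, 0.12  ])]
```

>>> {"api": "advance", "payload": {
  "segments": [
    {"sy":-0.0014,"sz":0.015},
    {"sy":-0.0014,"sz":0.035},
    {"sy":-0.0014,"sz":0.055},
    {"sy":-0.0014,"sz":0.068},
    {"sy":-0.0014,"sz":0.0749},
    {"sy":-0.0014,"sz":0.0749},
    {"sy":-0.0014,"sz":0.0749}
  ]
}}

```text
time_s: 12.83
ee_pos: [0.5049, 0.074, 0.096]
tool_rot: [[-0.995, 0.096, -0.0], [0.096, 0.995, -0.0], [0.0, -0.0, -1.0]]
ft_force: [0.0, -0.3, 0.3]
gripper_width: 0.05
grip_force: 0.0
```

>>> {"api": "advance", "payload": {
  "segments": [
    {},
    {},
    {},
    {},
    {},
    {}
  ],
  "aperture": 0
}}

```text
time_s: 13.33
ee_pos: [0.5057, 0.0742, 0.097]
tool_rot: [[-0.995, 0.096, 0.002], [0.096, 0.995, 0.001], [-0.002, 0.001, -1.0]]
ft_force: [-1.7, -0.0, 7.0]
gripper_width: 0.029
grip_force: 59.0
```

>>> {"api": "advance", "payload": {
  "segments": [
    {"sz":-0.02},
    {"sz":-0.05},
    {"sz":-0.075},
    {"sz":-0.08},
    {"sy":0.025,"sz":-0.08},
    {"sy":0.055,"sz":-0.08},
    {"sy":0.08,"sz":-0.08},
    {"sy":0.0948,"sz":-0.08},
    {"sy":0.0948,"sz":-0.08},
    {"sy":0.0948,"sz":-0.08},
    {"sy":0.0948,"sz":-0.08},
    {"sy":0.0948,"sz":-0.08}
  ]
}}

```text
time_s: 14.33
ee_pos: [0.514, 0.1666, 0.1755]
tool_rot: [[-0.995, 0.098, -0.0], [0.098, 0.995, -0.001], [0.0, -0.001, -1.0]]
ft_force: [0.2, 0.6, -2.4]
gripper_width: 0.0287
grip_force: 59.5
```

>>> {"api": "advance", "payload": {
  "segments": [
    {},
    {},
    {}
  ]
}}

```text
time_s: 14.58
ee_pos: [0.514, 0.1678, 0.1758]
tool_rot: [[-0.995, 0.097, 0.0], [0.097, 0.995, -0.0], [-0.0, -0.0, -1.0]]
ft_force: [0.1, -0.1, -2.2]
gripper_width: 0.0286
grip_force: 59.5
```

>>> {"api": "advance", "payload": {
  "segments": [
    {"sy":0.0008,"sz":0.015},
    {"sy":0.0008,"sz":0.025},
    {"sy":0.0008,"sz":0.035},
    {"sy":0.0008,"sz":0.045},
    {"sy":0.0008,"sz":0.055},
    {"sy":0.0008,"sz":0.055},
    {"sy":0.0008,"sz":0.055}
  ]
}}

```text
time_s: 15.17
ee_pos: [0.5135, 0.169, 0.1199]
tool_rot: [[-0.995, 0.096, -0.002], [0.096, 0.995, -0.001], [0.001, -0.001, -1.0]]
ft_force: [1.0, -0.8, -2.0]
gripper_width: 0.0288
grip_force: 59.5
```

>>> {"api": "advance", "payload": {
  "segments": [
    {"sz":0.004},
    {"sz":0.008},
    {"sz":0.0115},
    {"sz":0.0135},
    {"sz":0.0135},
    {"sz":0.0135},
    {"sz":0.0135}
  ]
}}

```text
time_s: 15.75
ee_pos: [0.5155, 0.1692, 0.109]
tool_rot: [[-0.995, 0.096, 0.004], [0.096, 0.995, 0.001], [-0.003, 0.001, -1.0]]
ft_force: [0.4, -2.4, 8.9]
gripper_width: 0.0286
grip_force: 60.6
```

The bolt collar is on the plate. Release, rise and check.

>>> {"api": "advance", "payload": {
  "segments": [
    {},
    {},
    {},
    {}
  ],
  "aperture": 0.05
}}

```text
time_s: 16.08
ee_pos: [0.5138, 0.1692, 0.107]
tool_rot: [[-0.995, 0.095, -0.0], [0.095, 0.995, -0.0], [0.0, -0.0, -1.0]]
ft_force: [0.2, 0.2, -0.0]
gripper_width: 0.0501
grip_force: 0.0
```

>>> {"api": "advance", "payload": {
  "segments": [
    {"sz":-0.02},
    {"sz":-0.05},
    {"sz":-0.08},
    {"sz":-0.11},
    {"sx":0.02,"sy":-0.03,"sz":-0.12},
    {"sx":0.02,"sy":-0.07,"sz":-0.12},
    {"sx":0.02,"sy":-0.11,"sz":-0.12},
    {"sx":0.02,"sy":-0.14,"sz":-0.12},
    {"sx":0.02,"sy":-0.14,"sz":-0.12},
    {"sx":0.02,"sy":-0.14,"sz":-0.12},
    {"sx":0.02,"sy":-0.14,"sz":-0.12}
  ]
}}

```text
time_s: 17.0
ee_pos: [0.4806, 0.0325, 0.2271]
tool_rot: [[-0.995, 0.095, -0.0], [0.095, 0.995, 0.001], [0.0, 0.0, -1.0]]
ft_force: [-0.4, -0.3, -0.2]
gripper_width: 0.0496
grip_force: 0.0
```

```bash
python3 - <<'E'
from station import bot, imaging, sensors, workorder
import cv2,numpy as np
a=imaging.capture("scene")["pixels"][155:255,265:365,::-1]; b=imaging.capture("top")["pixels"][145:265,235:355,::-1]
cv2.imwrite("pics/end.png",np.hstack([cv2.resize(x,(400,400),interpolation=cv2.INTER_CUBIC) for x in (a,b)]))
E
```

```text
(no output)
```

View pics/end.png

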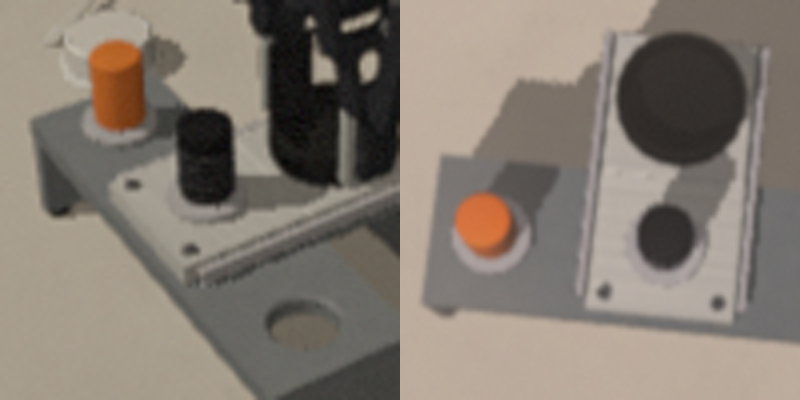

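The bolt stands upright with its collar flat on the cradle plate (scene crop (207,200)). The drift is seated in its side pocket (scene crop (118,125)). The gripper is clear of everything, so I'm handing in.

```bash
python3 -c "
from station import bot, imaging, sensors, workorder
print(workorder.finish_job())"
```

```text
the job is handed in; nothing more can be done
None
```

Job handed in at about 17 s: the drift levered the holes into line and went home to its collar, it is back in its side pocket, and the bolt is fully home in the holes with the robot clear.

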